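# Snap the seesaw clamp down on the pendant blank

## Robot

A 6-joint arm with a two-finger parallel gripper is mounted at the origin on the work surface. World frame = base frame: x ahead of the robot, y to its left, z up, the work surface at z = 0. Lengths are in mm, angles in rad, forces in N, time in s.
With the tool pointing down it reaches from about 300 to 775 mm from the base axis. Payload 14.6 kg.
Tool frame: the origin (TCP) lies at the very end of the fingers, on their centre line; the grasp point (between the pads) lies 19 mm behind it; z points along the fingers, y is the line along which they close (so a half turn about z gives the same grasp; the last joint's range is limited). The gripper opens to 94 mm and grips with 3 to 60 N. Pads are 16 mm wide; open, the fingers measure 119 mm over their backs; the gripper's body (75 mm by 177 mm) begins 78 mm behind the grasp point.
Start: joints at [1.175, 0.3, 1.521, -0, 1.321, -0.067], TCP at [177.596, 520.527, 205.446] pointing down, gripper open.
Joint ranges: [-3.03, 3.03], [-0.79, 2.21], [0.23, 2.52], [-1.04, 4.18], [0, 3.07], [-2.55, 2.55]. Speed limits (rad/s): [2.22, 2.22, 2.57, 3.14, 3.14, 3.14].

## Interface

Orientations are given as [roll, pitch, yaw] about the fixed x, y, z axes, in that order (R = Rz(yaw) Ry(pitch) Rx(roll)).
In Python, from cell import manip gives the robot as it stands.
- The arm moves only by the tool servo_tool, never from a script. Its argument "motion" is a list that holds one entry, the list of rows, each a list of 7 numbers: the shift along the world's x, y, z as a fraction of full scale, then the turn, a rotation vector about the world's x, y, z as a fraction of full scale, then the closure, from 0 (fully open) to 1 (shut). In form: [[[x, y, z, rx, ry, rz, gripper], ...]]. A call has 1 to 10 rows; each row is the pose to reach, as a shift and turn from the pose commanded when the call began, turning the shorter way round; what a row does not reach only later rows make up. Full scale, the value 1, is 0.5 m for a shift and pi rad for a turn. A row lasts 1/10 s, in which the tool goes at most 50 mm and 8.59 degrees, less where a joint would pass 70% of its speed; a pose out of reach is approached as far as the arm can. A call with a number of a shift or a turn outside -1 to 1 is refused whole. A call with a gripper value outside its range is refused whole. The fingers move at their own pace and stop on an object; "newtons" is the grip in N (left out, the last holds). Time passes only in rows, so rows that repeat a pose let the fingers close. It gives the time, the measured TCP pose, the force, the opening and the grip force at its end, in the units of the state.
- manip.read_state(): the state, without advancing time (a new reading comes with each control period).
- manip.camera(name): name is "side" or "top" or "wrist"; returns a dict with "frame" (480x640x3 uint8, red, green, blue), "range_z" (480x640 float32, mm along the optical axis (not along the pixel's ray), 0 where there is no reading), "vfov" (degrees; the focal length in pixels is half the picture's height over the tangent of half this angle, whatever the lens; pixels are square), "cx", "cy" (the principal point, pixels), "cam_to_world" (4x4, takes a point from camera to world coordinates). Camera axes: x right, y down, z forward; pixel columns grow to the right and rows downward; lengths in mm; the calibration is good to about 2 mm. A picture is of the moment at which its call begins.
- manip.sign_off(): hands the job in; it is judged then, once.
The state is a dict: "clock": time; "joints": joint angles; "qd": joint speeds; "effort": joint torques, N m; "eef_pos": TCP position; "eef_rot": TCP orientation; "wrist_force": force on the tool from outside, world axes, zero at the start; "moment": the same for the moment, N m; "finger_gap": finger opening in mm; "finger_force": force on a finger pad.
Only numpy, scipy, OpenCV 4.12 (cv2) and the standard library are available. Lean on these libraries where they do the work, as an engineer would, in place of code of your own. Each camera call takes 0.05 s, during which the arm holds its last target. There are 200 camera calls.

## Task

Two identical seesaw clamps stand open on the jeweller's bench, each with a brass tumbler weight over its pivot; a round brass pendant blank lies on the steel rest under the raised arm of one of them. Press that clamp's raised arm down until it tips over its centre and drops shut on the blank, with the blank still lying where it was on its rest. Leave the other, empty clamp open all the while.

Things in the scene. Friction and masses are not known exactly. Their poses are not given: they have to be found in the camera images.
- clamp_a (a joint): Rocker of the loaded clamp, on a level pivot 52 mm up: arm (102 x 22 mm) over the rest, thumb tail behind, brass weight (22 x 76 x 46 mm), top 141 mm up at most. Rad: 0 = open (start; arm raised 50 degrees, weight leaning back), 0.42 = centre, about 0.87 = arm level, its rubber foot on the blank. Before it the weight holds it open, beyond it tips it shut. About 2 N at the pad starts it.
- clamp_a_pad (a point): Middle of the top face of the square black finger pad (34 mm) at the end of that arm; 123 mm above the bench open, 61 mm shut. While open: x axis level, pointing from the rest to the pivot; y along the pivot; z up; they turn with the rocker. The pivot is then 48 mm along +x and 71 mm below. Pressed, the pad swings down and away from the pivot, radius 85 mm.
- blank_center (a point): Centre of the loose brass pendant blank: disc 38 mm across, 8 mm thick, small square lug on its edge, about 75 g. It lies on the loaded clamp's steel rest (50 x 50 mm, top 28 mm above the bench, on a wooden base 200 x 70 x 14 mm; middle of rest 85 mm from the pivot). A like blank lies on the bare bench and plays no part.
- clamp_b (a joint): Rocker of the other clamp, the same in every way but with nothing on its rest, 0.2 to 0.45 m away. Joint value as for clamp_a: 0 = open (as at the start); it is to stay open.
Not all that is in view belongs to the job. Leave any purple look-alike of the part that bears clamp_b alone.

How it is judged:
By the outcome, as a careful person would: the job done as asked, in the order asked, and still so for the second after the job is handed in, with the robot touching nothing.
It also fails if it takes over 32 s, if anything falls off the work surface, if the arm or the gripper's body presses on something with over 40 N, if the wrist force passes 120 N, or if a joint passes its speed limit or range.

## Working session

There is one attempt and no reset: what is moved stays moved. The work goes in short steps, Python scripts to look and compute and a tool call to move; the robot and the scene stay as the last step left them, time stands still between calls to the robot, and variables do not carry over. Pictures are saved under pics/ and viewed, at most 10 in all, crops included, and the job is handed in when it is done.

Besides the shell and the picture viewer there is one more tool, called after "Emit:" as name(argument=value, ...), one argument or row to a line, values as JSON. servo_tool: Moves the arm, as the interface text tells. Its arguments: {"type":"object","properties":{"motion":{"type":"array"},"newtons":{"type":"number"}},"required":["motion"]}

```bash
mkdir -p pics
cat > h.py <<'E'
import numpy as np,cv2
from cell import manip
def cam(n):
    c=manip.camera(n); c['f']=240/np.tan(np.radians(c['vfov'])/2); return c
def pt(c,u,v,d=None):
    d=c['range_z'][int(v),int(u)] if d is None else d
    p=np.array([(u-c['cx'])/c['f']*d,(v-c['cy'])/c['f']*d,d,1]); return (np.array(c['cam_to_world'])@p)[:3]
def cloud(c):
    v,u=np.mgrid[:480,:640]; d=c['range_z']
    p=np.stack([(u-c['cx'])/c['f']*d,(v-c['cy'])/c['f']*d,d,np.ones_like(d)],-1)
    return (p@np.array(c['cam_to_world']).T)[...,:3]
E
python3 - <<'E'
from h import *
import pickle
for n in ('top','side'):
    c=cam(n); pickle.dump(c,open(n+'.pkl','wb')); cv2.imwrite(f'pics/{n}.png',c['frame'][...,::-1])
    print(n,c['cam_to_world'],c['vfov'],(c['range_z']==0).mean())
print(manip.read_state())
E
```

```text
top [[-2.43444431e-02 -9.90153510e-01  1.37852726e-01  3.06882420e+02]
 [-9.99640722e-01  2.56572923e-02  7.75437241e-03 -3.06646193e+01]
 [-1.12149467e-02 -1.37614423e-01 -9.90422382e-01  1.19289261e+03]
 [ 0.00000000e+00  0.00000000e+00  0.00000000e+00  1.00000000e+00]] 47.33456082226037 0.004078776041666667
side [[ 9.99447715e-01 -3.22240933e-02  8.11617401e-03  4.37228762e+02]
 [-2.45871113e-02 -5.52787960e-01  8.32959150e-01 -8.01141779e+02]
 [-2.23548301e-02 -8.32698673e-01 -5.53274961e-01  6.01186215e+02]
 [ 0.00000000e+00  0.00000000e+00  0.00000000e+00  1.00000000e+00]] 52.84033754320099 0.004075520833333333
{'clock': 0.1, 'joints': array([ 1.17539260e+00,  3.00399274e-01,  1.52153216e+00,  1.49493310e-05,
        1.32071282e+00, -6.65867960e-02]), 'qd': array([ 0.00102495,  0.00048286, -0.00153567, -0.0007945 ,  0.00052105,
        0.00105883]), 'effort': array([ 1.82051772e-04, -5.32643151e+01, -3.53294563e+01,  7.08954153e-02,
        2.34610552e-02, -4.16487239e-05]), 'eef_pos': array([177.50571244, 520.31018281, 204.94642795]), 'eef_rot': array([-3.14054435e+00, -8.44192725e-05,  2.81277197e+00]), 'wrist_force': array([-0.59484568,  0.37614377, -0.64379539]), 'moment': array([-0.06047718,  0.0125434 ,  0.01929716]), 'finger_force': 0.0, 'finger_gap': 94.29696944742483}
```

View pics/top.png

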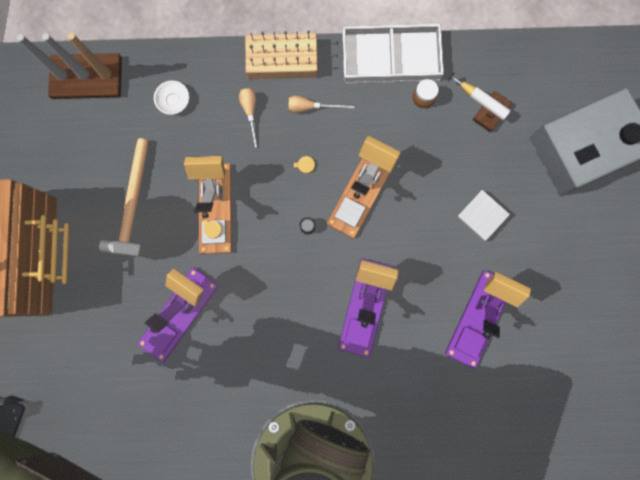

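View pics/side.png

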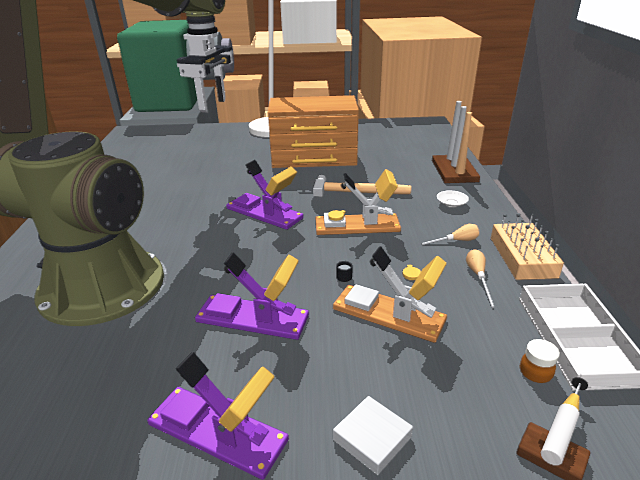

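Candidates (top view): wooden clamps at (215,208), with a yellow blank at (213,230), and (364,187), with an empty rest. The purple look-alikes at (178,313), (368,308) and (482,318) are to be left alone. The loose blank is at (306,164). By the description, the clamp at (215,208) is clamp_a and the one at (364,187) is clamp_b.

Run:
```python
from h import *
import pickle
c=pickle.load(open('top.pkl','rb')); P=cloud(c); f=c['frame']; hsv=cv2.cvtColor(f,cv2.COLOR_RGB2HSV)
cr=f[140:265,170:260]; s=pickle.load(open('side.pkl','rb')); sc=s['frame'][160:245,300:420]
a=cv2.resize(cr,(400,556),interpolation=cv2.INTER_CUBIC); b=cv2.resize(sc,(400,283),interpolation=cv2.INTER_CUBIC)
o=np.zeros((556,800,3),np.uint8); o[:,:400]=a;o[:283,400:]=b; cv2.imwrite('pics/crop.png',o[...,::-1])
def rep(n,P,m):
    q=P[m]; print(n,m.sum(),np.median(q,0).round(1),q.min(0).round(0),q.max(0).round(0))
w=np.zeros((480,640),bool); w[140:265,180:250]=1
pad=w&(f.max(-1)<45)&(P[...,2]>90)&(P[...,2]<140); rep('pad top',P,pad)
q=P[pad]; A=np.c_[q[:,:2],np.ones(len(q))]; print('plane',np.linalg.lstsq(A,q[:,2],rcond=None)[0])
bl=w&(hsv[...,0]>18)&(hsv[...,0]<32)&(hsv[...,1]>120)&(P[...,2]>30)&(P[...,2]<45); rep('blank',P,bl)
wt=w&(P[...,2]>100)&~pad&(P[...,0]>np.median(q[:,0])+40); rep('weight',P,wt)
for n,u,v in (('base',0,0),):
    base=w&(P[...,2]>8)&(P[...,2]<19)&(hsv[...,1]>100); r=cv2.minAreaRect(P[base][:,:2].astype(np.float32)); print(n,r,cv2.boxPoints(r))
P2=cloud(s);f=s['frame'];w=np.zeros((480,640),bool); w[160:245,330:410]=1
m=w&(f.max(-1)<45)&(P2[...,2]>85)&(P2[...,2]<140); rep('pad side',P2,m)
```

```text
pad top 1 [532.2 193.2 119.6] [532. 193. 120.] [532. 193. 120.]
plane [0.19849069 0.07207014 0.00037294]
blank 185 [495.  206.3  36.8] [479. 188.  31.] [515. 223.  42.]
weight 801 [608.7 204.6 123. ] [591. 168. 100.] [632. 244. 137.]
base ((546.1468505859375, 205.29855346679688), (198.14190673828125, 69.66544342041016), 0.3441857397556305) [[446.86847 239.5355 ]
 [447.28693 169.87132]
 [645.42523 171.0616 ]
 [645.0068  240.72578]]
pad side 71 [523.6 196.2 122.8] [508. 185. 106.] [536. 216. 137.]
```

View pics/crop.png

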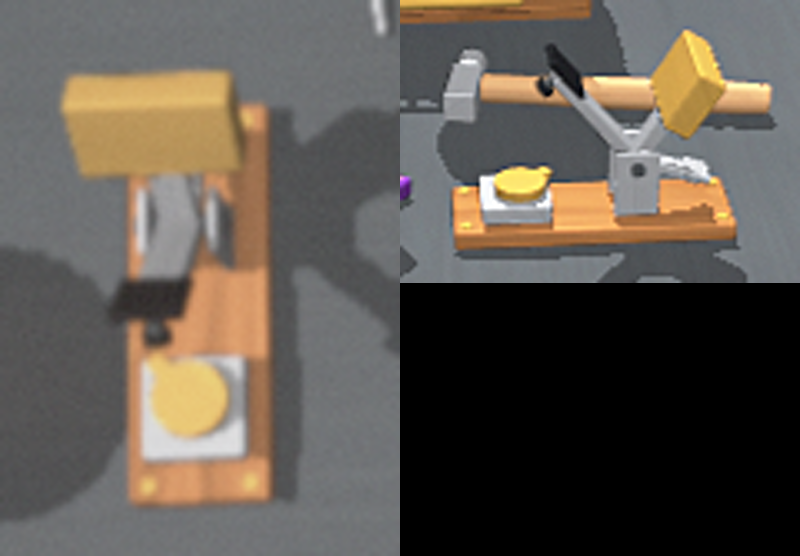

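The crop shows the blank, lug up-left, lying on the steel rest of the chosen clamp (crop (188,398)). The black pad is raised and tilted at (150,300). Pad is about (530,205,122) and pivot about (578,205,52), with the clamp axis along world x. I'll approach with the gripper closed.

Emit:
servo_tool(
  motion=[
    [[0.2, -0.3, 0.16, 0, 0, 0.03, 1], [0.2, -0.3, 0.16, 0, 0, 0.05, 1], [0.2, -0.3, 0.16, 0, 0, 0.08, 1], [0.2, -0.3, 0.16, 0, 0, 0.105, 1], [0.2, -0.3, 0.16, 0, 0, 0.105, 1], [0.737, -0.63, 0.06, 0, 0, 0.105, 1], [0.737, -0.63, 0.06, 0, 0, 0.105, 1], [0.737, -0.63, 0.06, 0, 0, 0.105, 1], [0.737, -0.63, 0.06, 0, 0, 0.105, 1], [0.737, -0.63, 0.06, 0, 0, 0.105, 1]],
  ],
)

```text
clock: 1.1
eef_pos: [489.2, 240.5, 245.3]
eef_rot: [-3.141, -0.001, -3.141]
wrist_force: [-0.5, 1.1, 0.3]
finger_gap: 17.3
finger_force: 0.0
```

Emit:
servo_tool(
  motion=[
    [[0.07, -0.05, 0, 0, 0, 0, 1], [0.07, -0.05, 0, 0, 0, 0, 1], [0.07, -0.05, 0, 0, 0, 0, 1], [0.07, -0.05, 0, 0, 0, 0, 1], [0.07, -0.05, 0, 0, 0, 0, 1]],
  ],
)

```text
clock: 1.6
eef_pos: [522.2, 217.3, 246.4]
eef_rot: [3.141, 0.0, -3.139]
wrist_force: [-0.6, 0.1, -0.8]
finger_gap: 0.7
finger_force: 0.0
```

Run:
```python
from h import *
c=cam('wrist'); s=manip.read_state(); print(s['eef_pos'],s['finger_gap'])
t=cam('side')
cv2.imwrite('pics/w1.png',np.hstack([cv2.resize(c['frame'],(400,300)),cv2.resize(t['frame'][100:260,260:473],(400,300))])[...,::-1])
P=cloud(c); f=c['frame']; m=(f.max(-1)<45)&(P[...,2]>95)&(P[...,2]<145)&(abs(P[...,1]-205)<40)&(P[...,0]<560)
q=P[m]; print(len(q))
if len(q): print(np.median(q,0),np.percentile(q,2,0),np.percentile(q,98,0))
```

```text
[522.28759587 217.16436373 246.52471602] 0.4600540546673181
0
```

View pics/w1.png

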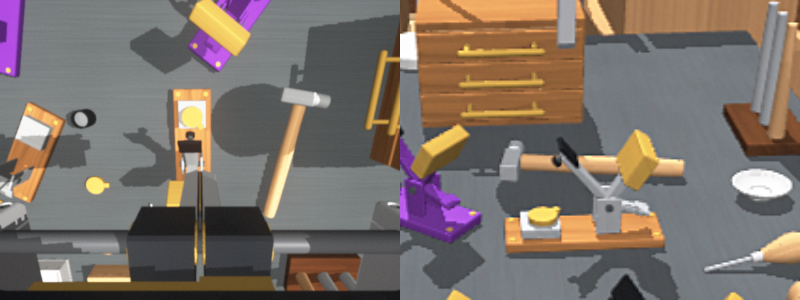

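The wrist view (left) shows the loaded clamp ahead of the closed fingers: pad near (190,150), blank at (192,117) still on its rest. In the side view (right), the pad is at (567,155).

Run:
```python
from h import *
c=cam('wrist'); P=cloud(c); f=c['frame']
R=P[200:280,270:340]; F=f[200:280,270:340]
m=(R[...,2]>75)&(R[...,2]<150)&(R[...,0]<560); q=R[m]
print(m.sum()); print(np.percentile(q,[2,50,98],axis=0).round(1))
for z in range(75,145,6):
    k=m&(abs(R[...,2]-z)<3)
    if k.sum(): print(z,k.sum(),np.median(R[k],0).round(1),np.ptp(R[k][:,1]).round(1),np.median(F[k],0))
```

```text
1218
[[506.  188.4  79.4]
 [523.8 203.9 118.2]
 [558.1 219.2 134.3]]
75 9 [559.8 205.9  77.4] 19.9 [183. 181. 179.]
81 62 [557.  204.   80.8] 20.6 [183.  181.5 177.5]
87 62 [552.6 204.2  86.3] 21.0 [183.  181.5 177. ]
93 70 [546.3 204.1  93. ] 20.8 [184. 182. 178.]
99 52 [542.5 204.3  98.2] 20.4 [179.  177.5 172.5]
105 6 [515.1 208.1 107.7] 11.0 [181.  122.   76.5]
111 206 [512.  203.8 112.2] 32.5 [94.5 82.  64.5]
117 187 [530.7 203.  116.2] 33.1 [59. 48. 43.]
123 136 [526.7 204.4 123.1] 32.9 [55. 44. 38.]
129 179 [521.2 204.3 129.8] 33.0 [57. 45. 40.]
135 249 [515.9 204.5 133.3] 32.6 [64. 52. 48.]
```

Emit:
servo_tool(
  motion=[
    [[0.036, -0.026, 0, 0, 0, 0, 1], [0.036, -0.026, -0.06, 0, 0, 0, 1], [0.036, -0.026, -0.12, 0, 0, 0, 1], [0.036, -0.026, -0.17, 0, 0, 0, 1], [0.036, -0.026, -0.2, 0, 0, 0, 1], [0.036, -0.026, -0.22, 0, 0, 0, 1], [0.036, -0.026, -0.22, 0, 0, 0, 1], [0.036, -0.026, -0.22, 0, 0, 0, 1]],
  ],
)

```text
clock: 2.55
eef_pos: [541.2, 203.5, 137.1]
eef_rot: [3.141, 0.001, -3.14]
wrist_force: [-0.5, -0.1, -0.4]
finger_gap: 0.8
finger_force: 0.0
```

Emit:
servo_tool(
  motion=[
    [[-0.005, 0, -0.015, 0, 0, 0, 1], [-0.01, 0, -0.028, 0, 0, 0, 1], [-0.02, 0, -0.036, 0, 0, 0, 1], [-0.03, 0, -0.044, 0, 0, 0, 1], [-0.03, 0, -0.044, 0, 0, 0, 1]],
  ],
)

```text
clock: 3.05
eef_pos: [525.1, 203.2, 113.7]
eef_rot: [-3.141, -0.001, -3.14]
wrist_force: [0.8, -0.6, 1.0]
finger_gap: 0.4
finger_force: 0.5
```

Run:
```python
from h import *
t=cam('side')
cv2.imwrite('pics/s2.png',cv2.resize(t['frame'][130:250,290:450],(640,480))[...,::-1])
```

```text
(no output)
```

View pics/s2.png

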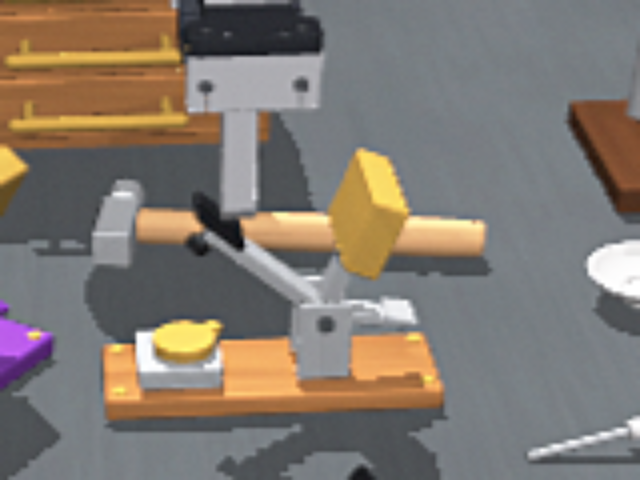

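The finger corner sits on the pad at (235,215) and the rocker has begun turning, with the blank unmoved at (185,340). I'll continue along the arc past centre.

Emit:
servo_tool(
  motion=[
    [[-0.008, 0, -0.008, 0, 0, 0, 1], [-0.016, 0, -0.016, 0, 0, 0, 1], [-0.023, 0, -0.026, 0, 0, 0, 1], [-0.03, 0, -0.036, 0, 0, 0, 1], [-0.035, 0, -0.045, 0, 0, 0, 1], [-0.04, 0, -0.054, 0, 0, 0, 1], [-0.044, 0, -0.064, 0, 0, 0, 1], [-0.044, 0, -0.064, 0, 0, 0, 1], [-0.044, 0, -0.064, 0, 0, 0, 1]],
  ],
)

```text
clock: 4.0
eef_pos: [504.0, 203.3, 82.2]
eef_rot: [-3.142, -0.0, -3.141]
wrist_force: [-0.1, 0.1, -0.4]
finger_gap: 0.3
finger_force: 0.0
```

Emit:
servo_tool(
  motion=[
    [[0, 0, 0.06, 0, 0, 0, 1], [0, 0, 0.14, 0, 0, 0, 1], [0, 0, 0.22, 0, 0, 0, 1], [0, 0, 0.3, 0, 0, 0, 1], [0, 0, 0.3, 0, 0, 0, 1], [0, 0, 0.3, 0, 0, 0, 1]],
  ],
)

```text
clock: 4.6
eef_pos: [504.1, 203.3, 232.7]
eef_rot: [3.141, 0.001, -3.141]
wrist_force: [-0.6, -0.6, -0.4]
finger_gap: 0.5
finger_force: 0.0
```

Run:
```python
from h import *
t=cam('side'); f=t['frame']
cv2.imwrite('pics/s3.png',np.hstack([cv2.resize(f[150:250,300:420],(400,333)),cv2.resize(f[220:345,320:470],(400,333))])[...,::-1])
s=manip.read_state(); print(s['clock'],s['eef_pos'],s['wrist_force'])
```

```text
4.65 [503.72392975 203.1327369  231.47580232] [-0.22621167  1.1000876  -1.28478215]
```

View pics/s3.png

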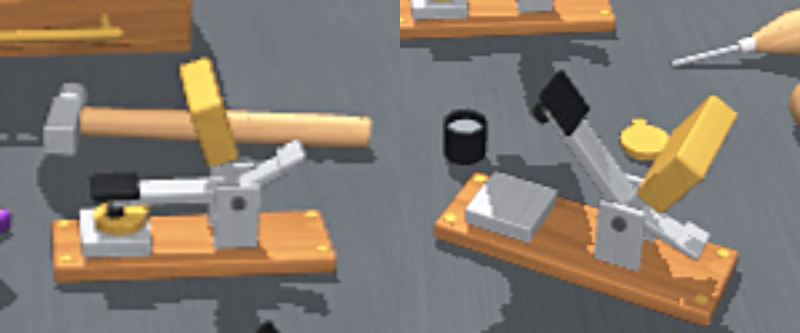

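Left: clamp_a is shut, its arm level, with the foot on the blank at (120,215), still on its rest. Right: clamp_b is open, pad raised at (565,100). The arm is clear, so I'm handing in.

```bash
python3 -c "
from cell import manip
print(manip.sign_off())"
```

```text
the job is handed in; nothing more can be done
None
```

The loaded clamp is shut on its blank, which still lies on its rest; the other clamp stayed open, and I handed the job in at about 4.7 s with the arm clear of everything.

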